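Hang the rinsed slide carrier on the drying rail

ROBOT

A 6-joint arm with a two-finger parallel gripper is mounted at the origin on the work surface. World frame = base frame: x ahead of the robot, y to its left, z up, the work surface at z = 0. Lengths are in m, angles in rad, forces in N, time in s.
With the tool pointing down it reaches from about 0.3 to 0.775 m from the base axis. Payload 14.6 kg.
Tool frame: the origin (TCP) lies midway between the tips of the shut fingers; the grasp point (between the pads) lies 19 mm behind it (grasp_offset is the distance from the TCP to the grasp point, in m); z points along the fingers, y is the line along which they close (so a half turn about z gives the same grasp; the last joint's range is limited). The gripper opens to 94 mm and grips with 3 to 60 N. Pads are 16 mm wide; open, the fingers measure 119 mm over their backs; the gripper's body (75 mm by 177 mm) begins 78 mm behind the grasp point.
Start: joints at [-1.386, 0.3, 1.521, -0, 1.321, -0.067], TCP at [0.137, -0.533, 0.205] pointing down, gripper open.
Joint ranges: [-3.03, 3.03], [-0.79, 2.21], [0.23, 2.52], [-1.04, 4.18], [0, 3.07], [-2.55, 2.55]. Speed limits (rad/s): [2.22, 2.22, 2.57, 3.14, 3.14, 3.14].

INTERFACE

Orientations are given as [roll, pitch, yaw] about the fixed x, y, z axes, in that order (R = Rz(yaw) Ry(pitch) Rx(roll)).
In Python, from station import * gives the robot as it stands. The module is installed in compiled form; this text tells all that it offers.
- The arm moves only by the tool send_rows, never from a script. Its argument "rows" is a list of rows, each an object of numbers: "dx", "dy", "dz": the shift along the tool's x, y, z in mm; "roll": the turn about the tool's z in degrees; "jaw": the closure, from -1 (fully open) to 1 (shut). In form: [{"dx": .., "dy": .., "dz": .., "roll": .., "jaw": ..}, ...]. A call has 1 to 12 rows; each row shifts and turns the commanded pose from where the row before left it, along the tool's axes as they then stand; what a row does not reach is not made up. A row lasts 1/12 s, in which the tool goes at most 41.7 mm and 7.16 degrees, less where a joint would pass 70% of its speed; a pose out of reach is approached as far as the arm can. A call is refused whole if a number of a shift passes 41.7 or a number of a turn 7.16, either way. A call with a gripper value outside its range is refused whole. The fingers move at their own pace and stop on an object; "force" is the grip in N (left out, the last holds). Time passes only in rows, so rows that do not move let the fingers close. It gives the time, the measured TCP pose, the force, the opening and the grip force at its end, in the units of the state.
- get_obs(): the state, without advancing time (a new reading comes with each control period).
- camera(name): name is "scene" or "top" or "wrist"; returns a dict with "frame" (480x640x3 uint8, red, green, blue), "z_map" (480x640 float32, m along the optical axis (not along the pixel's ray), 0 where there is no reading), "camera_matrix" (3x3 intrinsics, pixels), "rvec" (rotation vector, rad) and "tvec" (3), from world to camera coordinates, as OpenCV has them. Camera axes: x right, y down, z forward; pixel columns grow to the right and rows downward; lengths in m; the calibration is good to about 2 mm. A picture is of the moment at which its call begins.
- hand_in(): hands the job in; it is judged then, once.
The state is a dict: "time_s": time; "qpos": joint angles; "joint_vel": joint speeds; "tau": joint torques, N m; "ee_pos": TCP position; "eef_rot": TCP orientation; "force": force on the tool from outside, world axes, zero at the start; "moment": the same for the moment, N m; "grip_width": finger opening in m; "grip_force": force on a finger pad.
Only numpy, scipy, OpenCV 4.12 (cv2) and the standard library are available. Lean on these libraries where they do the work, as an engineer would, in place of code of your own. Each camera call takes 0.05 s, during which the arm holds its last target. There are 200 camera calls.

TASK

The microscope slides in the hooked carrier have been rinsed. Lift the carrier out of its rinse dish, hook it over the open part of the drying stand's rail, beyond the end of the air bar, and slide it along the rail under the air bar until it hangs centred over the drip dish. Let go so that it hangs still and plumb, and leave the carrier already drying and the other things where they are.

Things in the scene. Friction and masses are not known exactly. Their poses are not given: they have to be found in the camera images.
- carrier: the slide carrier to hang: steel basket of 8 microscope slides, 40 x 100 x 84 mm (x, y, z), about 0.25 kg, upright in the rinse dish (not the one that starts on the rail), with two hooks above it and a black grip ahead of them. Origin: on the underside, straight below the seat of the hooks (the basket's middle is at x = +4 mm); z up, y along the basket, -x towards the grip. It hangs with z vertical
- carrier_grip (a point): middle of the carrier's black plastic grip, an upright block 14 x 24 x 40 mm (x, y, z of the carrier; hold it across its 24 mm, along y), at (-43, 0, 176) mm in the carrier's frame; its top is 194 mm and its lower end 154 mm above the underside; a 14 mm wide steel strip joins its lower end to the hooks
- carrier_seat (a point): point between the two hooks where the rail's axis lies when the carrier hangs: (0, 0, 155) mm in the carrier's frame. The hooks, of 5 mm steel wire, stand at y = -30 and +30 mm, 169 mm high above the underside. They come up at x = -14 mm, bend over the rail and open downwards; the mouth is 23 mm wide inside, so they drop over the 12 mm rail from straight above
- carrier_tips (a point): midway between the free ends of the two hooks, at (18, 0, 143) mm in the carrier's frame; the wire ends 2.5 mm lower. To pass over the rail the tips must be above its top, that is the carrier's underside 85 mm or more above the bench
- stand: fixed warm-air drying stand: base plate 80 x 570 x 8 mm, an end post, a white blower housing (150 x 125 x 282 mm, from y = -275 mm outwards), a rail between them and an air bar above the rail. Origin: on the bench below the rail; z up, +y along the rail towards the end post, -y towards the housing; the -x side faces the robot, and the grips of hung carriers point that way
- rail_open (a point): point on the rail's axis in the middle of its open part (no air bar above), at (0, 175, 215) mm in the stand's frame, same axes. The rail is a straight round steel bar, 12 mm in diameter, along y at x = 0, its axis 215 mm above the bench, from the 14 mm thick end post below it at y = +272 mm to the housing at y = -275 mm
- air_bar_end (a point): free end of the aluminium air bar, on the bar's axis at (0, 93, 247) mm in the stand's frame. The bar is 16 mm wide (x) and 18 mm high (19 x 21 mm at its black end cap) and runs straight above the rail to the housing, 23 mm of clear height from the rail's axis to its underside: too little to hook the carrier on below it, but hung hooks slide through
- drip_dish: fixed shallow white dish 70 x 140 x 22 mm (x, y, z) on the stand's base plate straight below the rail, at a different place along it each time; origin at the centre of its underside; axes parallel to the stand's. The hung carrier's underside is 60 mm above the bench, so it clears the dish
- rinse_dish: fixed white open dish in which the carrier stands, 76 x 132 mm outside (x, y), 70 mm high, walls and floor 4 mm thick; origin at the bench, with the dish's middle at x = +4 mm. The basket has 4 mm or more of room on every side; its grip overhangs the dish's -x wall, well above it
- other_dish: a second such dish, holding the plain rack; the two dishes may stand either way round
- plain_rack: a slide rack of the same basket, with a low wire handle (110 mm high in all) and no hooks, standing in the other dish: leave it
- hung_carrier: a second carrier just like the first, already hanging on the rail near the blower housing, at y about -205 mm in the stand's frame; same axes; leave it. When the first hangs over the drip dish, about 30 mm or more remain between them
- wash_bottle_a: wash bottle, 62 mm in diameter, 196 mm high with its bent spout; origin at the centre of its underside; leave it
- wash_bottle_b: a second such wash bottle; leave it
- staining_jar: square glass staining jar, 45 mm foot, 103 mm high; origin at the centre of its underside; leave it
- remote: remote control, 165 x 48 x 20 mm; origin at the centre of its underside; leave it
- slide_box: grey slide box, 85 x 105 x 30 mm; origin at the centre of its underside; leave it
Things that resemble listed ones, but are neither listed nor needed, are in the scene too. Leave any green look-alike of the carrier alone.

How it is judged:
By the outcome, as a careful person would: the job done as asked, in the order asked, and still so for the second after the job is handed in, with the robot touching nothing.
It also fails if it takes over 51 s, if anything falls off the work surface, if the arm or the gripper's body presses on something with over 40 N, if the wrist force passes 120 N, or if a joint passes its speed limit or range.

## Working session

There is one attempt and no reset: what is moved stays moved. The work goes in short steps, Python scripts to look and compute and a tool call to move; the robot and the scene stay as the last step left them, time stands still between calls to the robot, and variables do not carry over. Pictures are saved under pics/ and viewed, at most 10 in all, crops included, and the job is handed in when it is done.

Besides the shell and the picture viewer there is one more tool, called after "Call:" by a JSON object that holds its "fn" and its "kwargs", one argument or row to a line. send_rows: Moves the arm, as the interface text tells. Its arguments: {"type":"object","properties":{"rows":{"type":"array"},"force":{"type":"number"}},"required":["rows"]}

```bash
mkdir -p pics
cat > h.py <<'E'
from station import *
import numpy as np, cv2
def snap(n,tag):
    c=camera(n); np.savez('pics/%s.npz'%tag,**c); cv2.imwrite('pics/%s.png'%tag,c['frame'][:,:,::-1]); return c
def load(tag): return dict(np.load('pics/%s.npz'%tag))
def cloud(c):
    K=c['camera_matrix'];R=cv2.Rodrigues(c['rvec'])[0];z=c['z_map'].astype(float)
    v,u=np.mgrid[:480,:640]
    p=np.stack([(u-K[0,2])/K[0,0]*z,(v-K[1,2])/K[1,1]*z,z],-1)
    w=(p-c['tvec'].ravel())@R
    w[z==0]=np.nan
    return w
def at(c,u,v,r=1): 
    return np.nanmedian(cloud(c)[v-r:v+r+1,u-r:u+r+1].reshape(-1,3),0)
def ray(c,u,v,z):
    K=c['camera_matrix'];R=cv2.Rodrigues(c['rvec'])[0];o=-R.T@c['tvec'].ravel()
    d=R.T@np.array([(u-K[0,2])/K[0,0],(v-K[1,2])/K[1,1],1]); return o+d*(z-o[2])/d[2]
E
python3 - <<'E'
from h import *
snap('scene','s0');snap('top','t0')
print(get_obs())
E
```

```text
{'time_s': 0.1, 'qpos': array([-1.38558577e+00,  3.00373564e-01,  1.52147939e+00,  7.02102887e-06,
        1.32065022e+00, -6.65808193e-02]), 'joint_vel': array([ 0.00104565, -0.00179615, -0.00136808, -0.00043684, -0.00085769,
        0.00220305]), 'tau': array([ 1.04960527e-03, -5.32643902e+01, -3.53282189e+01,  7.09350617e-02,
        2.35048105e-02, -6.91893024e-05]), 'ee_pos': array([ 0.13699787, -0.53245267,  0.20498284]), 'eef_rot': array([-3.14068461e+00, -6.73639789e-05,  2.51789603e-01]), 'force': array([-0.35186543,  0.33026444, -0.1099116 ]), 'moment': array([-0.05325147,  0.00833683,  0.04234649]), 'grip_force': 0.0, 'grip_width': 0.09408438251650086}
```

View pics/s0.png

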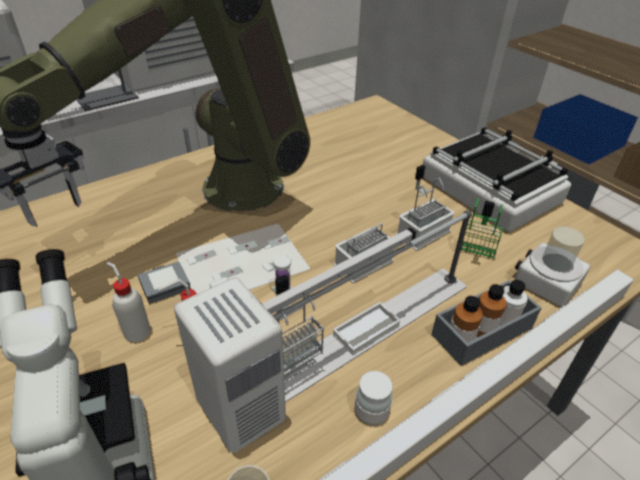

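View pics/t0.png

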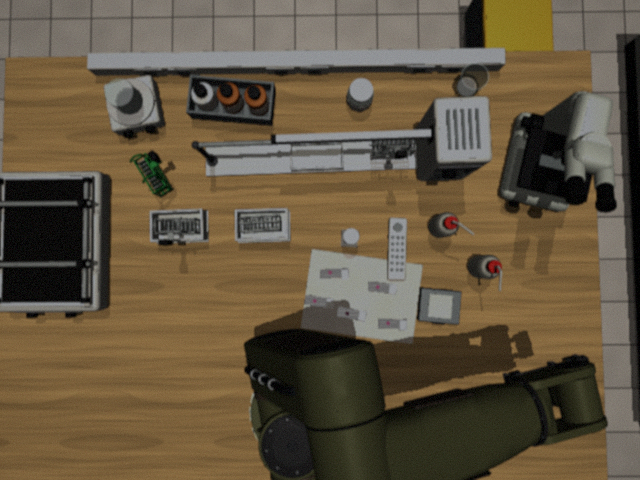

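The carrier could be confused with four things in the top view. The steel basket at (180,227) has a black grip. The plain rack is at (262,226), with no hooks. The green look-alike is at (152,173), and the hung carrier is at (393,150). I choose the basket at (180,227), which is at (425,215) in the scene view, and check it in a close crop.

Run:
```python
from h import *
s=load('s0');t=load('t0')
a=cv2.resize(s['frame'][150:300,330:520][:,:,::-1],(570,450)[0:2],interpolation=cv2.INTER_CUBIC)
b=cv2.resize(t['frame'][120:260,130:300][:,:,::-1],None,fx=4.0,fy=4.0,interpolation=cv2.INTER_CUBIC)
cv2.imwrite('pics/ca.png',a);cv2.imwrite('pics/cb.png',b)
w=cloud(t)
# rail points, bar, drip dish, dish
for n,(u,v) in dict(barL=(280,138),barR=(425,134),drip=(317,156),base=(265,160),post=(207,155),rail=(240,143),grip=(180,240),ddl=(292,157),ddr=(342,157)).items(): print(n,u,v,at(t,u,v).round(3))
```

```text
barL 280 138 [0.67  0.027 0.256]
barR 425 134 [ 0.675 -0.302  0.255]
drip 317 156 [ 0.674 -0.055  0.012]
base 265 160 [0.664 0.085 0.009]
post 207 155 [0.661 0.222 0.105]
rail 240 143 [0.666 0.122 0.222]
grip 180 240 [0.448 0.299 0.071]
ddl 292 157 [0.67  0.012 0.014]
ddr 342 157 [ 0.669 -0.121  0.012]
```

View pics/ca.png

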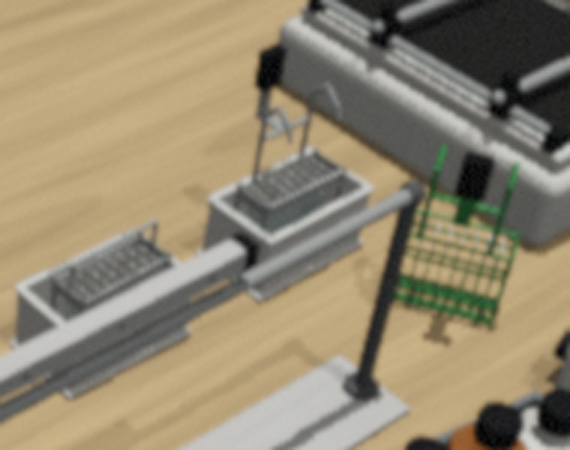

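View pics/cb.png

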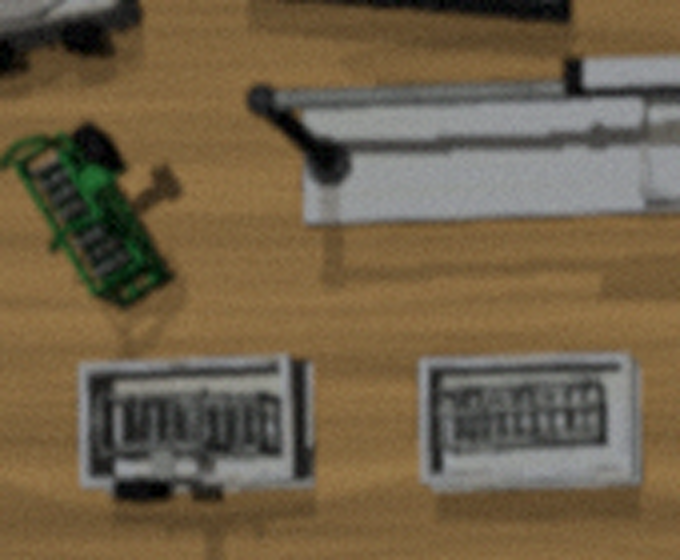

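The crops confirm the choice: the left basket has hooks and a black grip, whose top is at crop (142,489), full (165.5,242). The right dish holds the hookless rack, and the green one stands apart.

Run:
```python
from h import *
s=load('s0');t=load('t0')
for n,c in (('top',t),('scene',s)):
    w=cloud(c); x,y,z=w[...,0],w[...,1],w[...,2]
    g=(x>.36)&(x<.5)&(y>.2)&(y<.42)
    m=g&(z>.15)&(z<.24)
    dark=c['frame'].max(-1)<70
    p=w[m&dark]; 
    if len(p): print(n,'grip',len(p),p.mean(0).round(4),p.min(0).round(3),p.max(0).round(3))
    v,u=np.where(m&dark);print(u.min() if len(u) else 0,u.max() if len(u) else 0,v.min() if len(v) else 0,v.max() if len(v) else 0)
    p=w[m&~dark]; print(' wire',p.round(3)[:25].tolist())
    d=w[g&(z>.062)&(z<.076)]
    r=cv2.minAreaRect((d[:,:2]*1000).astype(np.float32)); print(' dish rim',len(d),r)
    rl=w[(z>.205)&(z<.226)&(abs(x-.67)<.03)&(y>.05)&(y<.24)]
    if len(rl): print(' rail',len(rl),np.polyfit(rl[:,1],rl[:,0],1),rl.min(0),rl.max(0))
    b=w[(z>.248)&(z<.262)&(abs(x-.67)<.03)&(y>-.3)&(y<.07)]
    if len(b): print(' bar',len(b),np.polyfit(b[:,1],b[:,0],1),b[:,1].max(),np.median(b[:,2]))
    q=w[(z>.017)&(z<.027)&(abs(x-.66)<.08)&(y>-.2)&(y<.12)]
    if len(q): print(' drip',len(q),cv2.minAreaRect((q[:,:2]*1000).astype(np.float32)))
    q=w[(z>.004)&(z<.012)&(abs(x-.66)<.09)&(y>-.3)&(y<.3)]
    if len(q): print(' base',len(q),cv2.minAreaRect((q[:,:2]*1000).astype(np.float32)))
# pixel rays
print('grip top ray',ray(t,165.5,242.5,.198),'rail ends',ray(t,195,145,.221),ray(t,271,143.5,.221))
```

```text
top grip 113 [0.4513 0.3078 0.182 ] [0.431 0.274 0.152] [0.498 0.339 0.204]
153 181 218 245
 wire [[0.497, 0.278, 0.162], [0.497, 0.276, 0.157], [0.495, 0.278, 0.161], [0.494, 0.275, 0.163], [0.492, 0.276, 0.167], [0.492, 0.275, 0.164], [0.49, 0.28, 0.161], [0.489, 0.276, 0.169], [0.49, 0.276, 0.157], [0.487, 0.277, 0.172], [0.486, 0.275, 0.173], [0.485, 0.336, 0.168], [0.484, 0.277, 0.174], [0.485, 0.277, 0.162], [0.482, 0.338, 0.171], [0.482, 0.335, 0.172], [0.481, 0.276, 0.176], [0.479, 0.336, 0.176], [0.479, 0.334, 0.176], [0.48, 0.278, 0.168], [0.48, 0.276, 0.168], [0.477, 0.335, 0.173], [0.477, 0.279, 0.165], [0.475, 0.336, 0.167], [0.475, 0.279, 0.166]]
 dish rim 310 ((473.41802978515625, 308.0624084472656), (55.274776458740234, 135.95033264160156), 1.7666714191436768)
 rail 415 [-0.02871425  0.668774  ] [0.6525202  0.05013053 0.21024507] [0.6734683  0.23702871 0.2258927 ]
 bar 1154 [-0.02689199  0.66877835] 0.04767320497634694 0.2554807287805807
 drip 189 ((669.3922119140625, -36.69175720214844), (70.23480987548828, 301.91876220703125), 1.6295253038406372)
 base 4229 ((659.99
[... 705 characters left out ...]
, 0.17], [0.484, 0.336, 0.169], [0.442, 0.291, 0.159]]
 dish rim 234 ((473.1403503417969, 303.0721435546875), (52.65988540649414, 136.70880126953125), 1.5710856914520264)
 rail 376 [-0.02060248  0.67248024] [0.65585167 0.05054705 0.20555115] [0.67644823 0.23005008 0.2236922 ]
 bar 1402 [-0.02115992  0.67244949] 0.046763468093875576 0.2533658683446638
 drip 407 ((672.380615234375, -55.84259033203125), (72.705810546875, 141.76255798339844), 1.4088208675384521)
 base 4255 ((672.4061279296875, -28.27392578125), (82.27616882324219, 543.6126098632812), 1.4157525300979614)
grip top ray [0.43650492 0.29998763 0.198     ] rail ends [0.66215579 0.22726941 0.221     ] [0.66395143 0.0501006  0.221     ]
```

Call:
{"fn": "send_rows", "kwargs": {
  "rows": [
    {"dz":-30,"roll":3.1},
    {"dz":-30,"roll":3.1},
    {"dz":-30,"roll":3.1},
    {"dz":-30,"roll":3.1},
    {"dx":25,"dy":-20},
    {"dx":25,"dy":-30},
    {"dx":25,"dy":-30},
    {"dx":25,"dy":-30},
    {"dx":25,"dy":-30},
    {"dx":25,"dy":-30},
    {"dx":25,"dy":-30},
    {"dx":25,"dy":-30}
  ]
}}

```text
invalid input at $.rows[0]: expected keys dx, dy, dz, roll, jaw
```

Call:
{"fn": "send_rows", "kwargs": {
  "rows": [
    {"dx":0,"dy":0,"dz":-30,"roll":3.1,"jaw":-1},
    {"dx":0,"dy":0,"dz":-30,"roll":3.1,"jaw":-1},
    {"dx":0,"dy":0,"dz":-30,"roll":3.1,"jaw":-1},
    {"dx":0,"dy":0,"dz":-30,"roll":3.1,"jaw":-1},
    {"dx":25,"dy":-20,"dz":0,"roll":0,"jaw":-1},
    {"dx":25,"dy":-30,"dz":0,"roll":0,"jaw":-1},
    {"dx":25,"dy":-30,"dz":0,"roll":0,"jaw":-1},
    {"dx":25,"dy":-30,"dz":0,"roll":0,"jaw":-1},
    {"dx":25,"dy":-30,"dz":0,"roll":0,"jaw":-1},
    {"dx":25,"dy":-30,"dz":0,"roll":0,"jaw":-1},
    {"dx":25,"dy":-30,"dz":0,"roll":0,"jaw":-1},
    {"dx":25,"dy":-30,"dz":0,"roll":0,"jaw":-1}
  ]
}}

```text
time_s: 1.1
ee_pos: [0.3294, -0.294, 0.3254]
eef_rot: [-3.142, 0.0, 0.035]
force: [0.3, -0.6, -0.1]
grip_width: 0.094
grip_force: 0.0
```

Call:
{"fn": "send_rows", "kwargs": {
  "rows": [
    {"dx":8,"dy":-36,"dz":0,"roll":0,"jaw":-1},
    {"dx":8,"dy":-36,"dz":0,"roll":0,"jaw":-1},
    {"dx":8,"dy":-36,"dz":0,"roll":0,"jaw":-1},
    {"dx":8,"dy":-36,"dz":0,"roll":0,"jaw":-1},
    {"dx":8,"dy":-36,"dz":0,"roll":0,"jaw":-1},
    {"dx":8,"dy":-36,"dz":0,"roll":0,"jaw":-1},
    {"dx":8,"dy":-36,"dz":0,"roll":0,"jaw":-1},
    {"dx":8,"dy":-36,"dz":0,"roll":0,"jaw":-1},
    {"dx":8,"dy":-36,"dz":0,"roll":0,"jaw":-1},
    {"dx":8,"dy":-36,"dz":0,"roll":0,"jaw":-1},
    {"dx":8,"dy":-36,"dz":0,"roll":0,"jaw":-1},
    {"dx":8,"dy":-36,"dz":0,"roll":0,"jaw":-1}
  ]
}}

```text
time_s: 2.1
ee_pos: [0.4092, 0.1414, 0.3254]
eef_rot: [3.142, 0.0, 0.036]
force: [-0.1, -1.5, 0.0]
grip_width: 0.094
grip_force: 0.0
```

Call:
{"fn": "send_rows", "kwargs": {
  "rows": [
    {"dx":0,"dy":-32,"dz":0,"roll":0,"jaw":-1},
    {"dx":-1,"dy":-32,"dz":0,"roll":0,"jaw":-1},
    {"dx":-1,"dy":-32,"dz":0,"roll":0,"jaw":-1},
    {"dx":-1,"dy":-32,"dz":0,"roll":0,"jaw":-1},
    {"dx":-1,"dy":-30,"dz":0,"roll":0,"jaw":-1},
    {"dx":0,"dy":0,"dz":0,"roll":0,"jaw":-1},
    {"dx":0,"dy":0,"dz":0,"roll":0,"jaw":-1}
  ]
}}

```text
time_s: 2.68
ee_pos: [0.3994, 0.298, 0.3247]
eef_rot: [3.141, 0.001, 0.038]
force: [-0.2, -0.1, -1.1]
grip_width: 0.0937
grip_force: 0.0
```

Run:
```python
from h import *
c=snap('wrist','w1'); o=get_obs(); print(o['ee_pos'],o['eef_rot'])
w=cloud(c); x,y,z=w[...,0],w[...,1],w[...,2]
m=(x>.36)&(x<.56)&(y>.2)&(y<.42)&(z>.185)&(z<.21)
p=w[m];print('griptop',len(p),p.min(0),p.max(0),cv2.minAreaRect((p[:,:2]*1000).astype(np.float32)) if len(p) else 0)
m=(x>.45)&(x<.56)&(y>.2)&(y<.42)&(z>.145)&(z<.185)
p=w[m]
for s in (p[p[:,1]<.3065],p[p[:,1]>=.3065]): print('hook',len(s),s.mean(0),s.min(0),s.max(0))
```

```text
[0.3996543  0.29716396 0.32499338] [3.14092343e+00 8.28799689e-04 3.63642186e-02]
griptop 481 [0.43239953 0.29430364 0.18506437] [0.44654873 0.31825055 0.20048351] ((439.7104187011719, 306.3740234375), (13.775803565979004, 23.744983673095703), 2.6179449558258057)
hook 212 [0.48371225 0.27726976 0.16543027] [0.46698682 0.27448733 0.1473791 ] [0.50248075 0.27978053 0.17461607]
hook 227 [0.48263032 0.33672003 0.16506875] [0.46560455 0.33422192 0.1456092 ] [0.50197262 0.33961175 0.17471091]
```

View pics/w1.png

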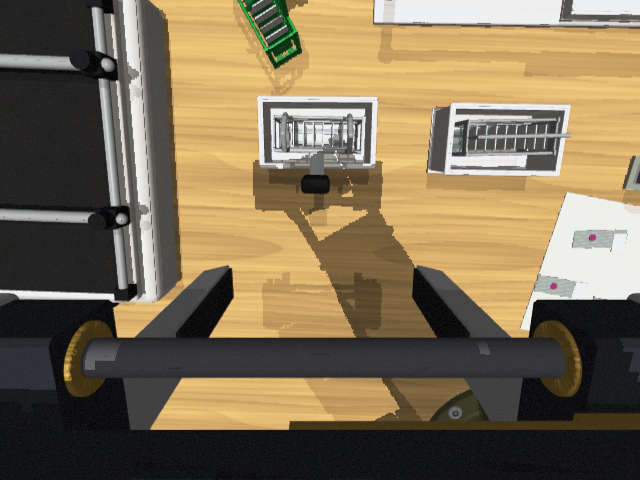

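The wrist view shows the carrier's dish at (317,132), with the grip at (315,184) and the hooks at (283,132) and (350,132). The jaws are clear of everything.

Call:
{"fn": "send_rows", "kwargs": {
  "rows": [
    {"dx":20,"dy":-4.2,"dz":0,"roll":0.8,"jaw":-1},
    {"dx":20,"dy":-4.2,"dz":20,"roll":0,"jaw":-1},
    {"dx":0,"dy":0,"dz":26,"roll":0,"jaw":-1},
    {"dx":0,"dy":0,"dz":30,"roll":0,"jaw":-1},
    {"dx":0,"dy":0,"dz":30,"roll":0,"jaw":-1},
    {"dx":0,"dy":0,"dz":20,"roll":0,"jaw":-1},
    {"dx":0,"dy":0,"dz":20,"roll":0,"jaw":-1},
    {"dx":0,"dy":0,"dz":12,"roll":0,"jaw":-1},
    {"dx":0,"dy":0,"dz":8,"roll":0,"jaw":-1},
    {"dx":0,"dy":0,"dz":0,"roll":0,"jaw":-1},
    {"dx":0,"dy":0,"dz":0,"roll":0,"jaw":-1}
  ]
}}

```text
time_s: 3.65
ee_pos: [0.44, 0.3062, 0.16]
eef_rot: [-3.141, -0.0, 0.021]
force: [0.1, -0.1, 1.0]
grip_width: 0.0938
grip_force: 0.0
```

Call:
{"fn": "send_rows", "kwargs": {
  "rows": [
    {"dx":0,"dy":0,"dz":0,"roll":0,"jaw":0},
    {"dx":0,"dy":0,"dz":0,"roll":0,"jaw":0.3},
    {"dx":0,"dy":0,"dz":0,"roll":0,"jaw":1},
    {"dx":0,"dy":0,"dz":0,"roll":0,"jaw":1},
    {"dx":0,"dy":0,"dz":0,"roll":0,"jaw":1},
    {"dx":0,"dy":0,"dz":0,"roll":0,"jaw":1},
    {"dx":0,"dy":0,"dz":0,"roll":0,"jaw":1},
    {"dx":0,"dy":0,"dz":0,"roll":0,"jaw":1},
    {"dx":0,"dy":0,"dz":0,"roll":0,"jaw":1},
    {"dx":0,"dy":0,"dz":0,"roll":0,"jaw":1}
  ],
  "force": 45
}}

```text
time_s: 4.48
ee_pos: [0.4396, 0.3067, 0.1594]
eef_rot: [3.142, -0.0, 0.021]
force: [-0.2, -0.2, 0.1]
grip_width: 0.0308
grip_force: 0.0
```

Call:
{"fn": "send_rows", "kwargs": {
  "rows": [
    {"dx":0,"dy":0,"dz":0,"roll":0,"jaw":1},
    {"dx":0,"dy":0,"dz":0,"roll":0,"jaw":1},
    {"dx":0,"dy":0,"dz":0,"roll":0,"jaw":1},
    {"dx":0,"dy":0,"dz":0,"roll":0,"jaw":1}
  ],
  "force": 50
}}

```text
time_s: 4.82
ee_pos: [0.4395, 0.3067, 0.1594]
eef_rot: [-3.142, 0.0, 0.021]
force: [-0.1, -0.3, -1.0]
grip_width: 0.0239
grip_force: 50.0
```

Call:
{"fn": "send_rows", "kwargs": {
  "rows": [
    {"dx":0,"dy":0,"dz":-3,"roll":0,"jaw":1},
    {"dx":0,"dy":0,"dz":-5,"roll":0,"jaw":1},
    {"dx":0,"dy":0,"dz":-8,"roll":0,"jaw":1},
    {"dx":0,"dy":0,"dz":-10,"roll":0,"jaw":1},
    {"dx":0,"dy":0,"dz":-12,"roll":0,"jaw":1},
    {"dx":0,"dy":0,"dz":-12,"roll":0,"jaw":1},
    {"dx":0,"dy":0,"dz":-12,"roll":0,"jaw":1},
    {"dx":0,"dy":0,"dz":-12,"roll":0,"jaw":1},
    {"dx":0,"dy":0,"dz":-12,"roll":0,"jaw":1},
    {"dx":0,"dy":0,"dz":-10,"roll":0,"jaw":1},
    {"dx":0,"dy":0,"dz":-6,"roll":0,"jaw":1},
    {"dx":0,"dy":0,"dz":0,"roll":0,"jaw":1}
  ]
}}

```text
time_s: 5.82
ee_pos: [0.4399, 0.3069, 0.2631]
eef_rot: [-3.14, -0.002, 0.021]
force: [-0.9, 0.1, -2.8]
grip_width: 0.0238
grip_force: 50.0
```

Run:
```python
from h import *
c=snap('wrist','w2'); o=get_obs(); print(o['ee_pos'],o['eef_rot'],o['force'],o['moment'],o['grip_width'])
w=cloud(c); x,y,z=w[...,0],w[...,1],w[...,2]
m=(x>.45)&(x<.56)&(y>.2)&(y<.42)&(z>.235)&(z<.285)
p=w[m]
for s in (p[p[:,1]<.3065],p[p[:,1]>=.3065]): 
  if len(s): print('hook',len(s),np.median(s,0),s.min(0),s.max(0))
m=(z>.205)&(z<.228)&(x>.63)&(x<.71)&(y>.06)&(y<.26)
p=w[m]; print('rail',len(p))
if len(p): print(np.polyfit(p[:,1],p[:,0],1),p.min(0),p.max(0))
m=(z>.1)&(z<.13)&(x>.44)&(x<.56)&(y>.22)&(y<.4); p=w[m]; print(len(p), p.min(0) if len(p) else 0,p.max(0) if len(p) else 0)
s=snap('scene','s2');t=snap('top','t2')
a=cv2.resize(s['frame'][120:300,330:530][:,:,::-1],(800,600)[:1]*1+(600,) if 0 else (660,594),interpolation=cv2.INTER_CUBIC)
cv2.imwrite('pics/ca2.png',a)
for n,c in (('s',s),('t',t)):
  w=cloud(c); x,y,z=w[...,0],w[...,1],w[...,2]
  p=w[(x>.45)&(x<.54)&(y>.25)&(y<.37)&(z>.235)&(z<.29)]; print(n,'hooks',len(p),p.max(0),np.median(p,0))
  p=w[(x>.45)&(x<.54)&(y>.23)&(y<.38)&(z>.085)&(z<.235)]; print(n,'basket',len(p),p.min(0),p.max(0))
```

```text
[0.43967718 0.30676842 0.26196084] [-3.14107828e+00 -7.81206172e-04  2.13865028e-02] [ 0.06286226 -0.20578369 -2.06221995] [0.04873891 0.13489657 0.01160278] 0.023831677275249166
hook 1527 [0.47084268 0.28049286 0.2665238 ] [0.45004178 0.27567029 0.23500032] [0.50333117 0.3064944  0.28499206]
hook 1441 [0.47056865 0.33597181 0.26079167] [0.45000242 0.30653003 0.23500109] [0.50248196 0.34088561 0.28488509]
rail 0
1130 [0.46712506 0.2598342  0.10936434] [0.50239265 0.35659613 0.12990569]
s hooks 120 [0.50217207 0.33878623 0.28734582] [0.47824125 0.28518528 0.26043901]
s basket 1203 [0.45084379 0.25150606 0.10132717] [0.50934684 0.35944098 0.2339488 ]
t hooks 27 [0.50156908 0.33612173 0.27230618] [0.49058564 0.27849948 0.25957215]
t basket 417 [0.45455355 0.25560472 0.1033754 ] [0.5046254  0.35723276 0.234971  ]
```

View pics/ca2.png

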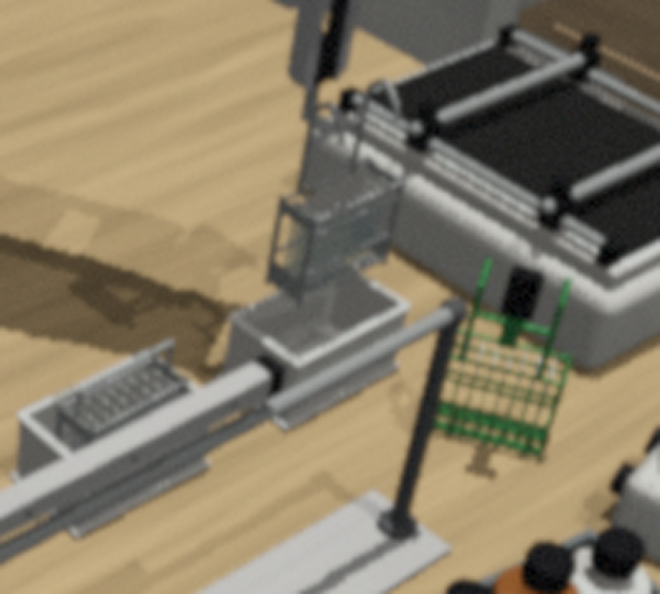

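View pics/w2.png

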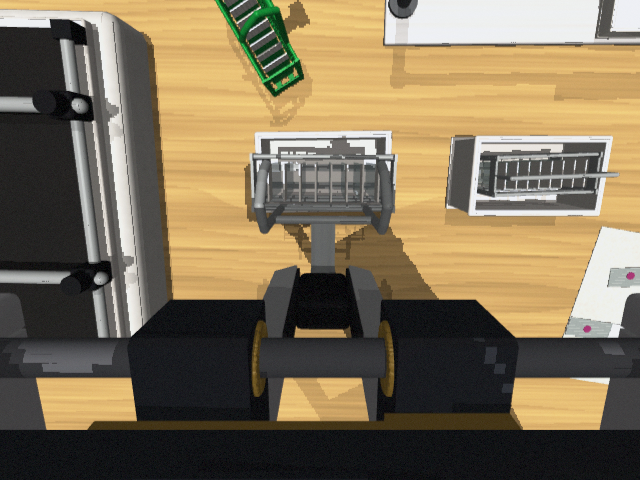

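The carrier hangs upright in the gripper and clears its dish. In the wrist view the hooks are at (263,195) and (385,195) and the empty dish is behind them.

Call:
{"fn": "send_rows", "kwargs": {
  "rows": [
    {"dx":0,"dy":0,"dz":-15,"roll":0,"jaw":1},
    {"dx":0,"dy":0,"dz":-15,"roll":0,"jaw":1},
    {"dx":8,"dy":12,"dz":0,"roll":0,"jaw":1},
    {"dx":14,"dy":21,"dz":0,"roll":0,"jaw":1},
    {"dx":16,"dy":25,"dz":0,"roll":0,"jaw":1},
    {"dx":16,"dy":25,"dz":0,"roll":0,"jaw":1},
    {"dx":16,"dy":25,"dz":0,"roll":0,"jaw":1},
    {"dx":16,"dy":25,"dz":0,"roll":0,"jaw":1},
    {"dx":14,"dy":21,"dz":0,"roll":0,"jaw":1},
    {"dx":10,"dy":16,"dz":0,"roll":0,"jaw":1},
    {"dx":6,"dy":9,"dz":0,"roll":0,"jaw":1},
    {"dx":0,"dy":0,"dz":0,"roll":0,"jaw":1}
  ]
}}

```text
time_s: 6.97
ee_pos: [0.56, 0.1288, 0.2905]
eef_rot: [3.141, 0.001, 0.019]
force: [-0.8, 0.2, -2.8]
grip_width: 0.0236
grip_force: 50.0
```

Run:
```python
from h import *
c=snap('wrist','w3'); o=get_obs(); print(o['ee_pos'],o['eef_rot'],o['force'],o['moment'],o['grip_width'])
w=cloud(c); x,y,z=w[...,0],w[...,1],w[...,2]
m=(z>.208)&(z<.228)&(x>.645)&(x<.69)&(y>.06)&(y<.22)
p=w[m]; print('rail',len(p))
if len(p):
  print(np.polyfit(p[:,1],p[:,0],1),p.min(0),p.max(0))
  for a in np.arange(.06,.22,.02):
    q=p[(p[:,1]>a)&(p[:,1]<a+.02)]
    if len(q): print(round(a,2),len(q),q[:,0].min(),q[:,0].max(),q[:,2].max())
p=w[(z>.24)&(z<.265)&(x>.645)&(x<.69)&(y<.1)&(y>-.2)]
print('bar',len(p)); 
if len(p): print(np.polyfit(p[:,1],p[:,0],1),p.min(0),p.max(0))
ex,ey=o['ee_pos'][:2]
p=w[(x>ex+.025)&(x<ex+.08)&(abs(y-ey)<.06)&(z>.27)&(z<.32)]
if len(p): print('hooks',p.min(0),p.max(0))
```

```text
[0.55939005 0.12998444 0.29076187] [3.14156010e+00 1.16994174e-03 2.02860802e-02] [-0.64192627  0.32895999 -2.41191673] [0.05395481 0.0470118  0.04892401] 0.02397412246373062
rail 4897
[-0.026586    0.67048585] [0.65878949 0.0600431  0.21321878] [0.67478814 0.21999866 0.22396684]
0.06 606 0.6628850294997628 0.6747881366229408 0.22376340867382682
0.08 619 0.6624936993313981 0.6744567973031093 0.22336900305319704
0.1 615 0.6618872684003398 0.6741283804910122 0.2239668428856688
0.12 616 0.6616229423068292 0.6737670577601849 0.223524154537875
0.14 590 0.6611800173562092 0.6724803916109229 0.22345089620128392
0.16 612 0.6603201979304101 0.6721195833350497 0.22339229898772003
0.18 620 0.6598153316454843 0.6716825772148578 0.2234906070467849
0.2 619 0.6587894884484518 0.6714833286986401 0.22378905401675206
bar 6439
[-0.01581232  0.67014953] [ 0.66028208 -0.0568303   0.24000859] [0.68040998 0.04949794 0.2604243 ]
hooks [0.58622148 0.09755465 0.27004988] [0.62330709 0.16260586 0.30574293]
```

View pics/w3.png

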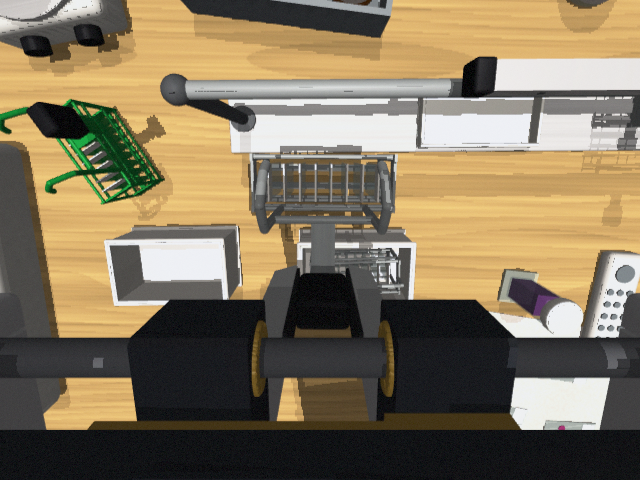

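The wrist view shows the rail from (175,88) to (450,88), the bar end cap at (480,76), and the carrier beside the open part of the rail at (322,185).

Call:
{"fn": "send_rows", "kwargs": {
  "rows": [
    {"dx":4,"dy":0,"dz":0,"roll":-0.3,"jaw":1},
    {"dx":9,"dy":0.2,"dz":0,"roll":0,"jaw":1},
    {"dx":12,"dy":0.3,"dz":0,"roll":0,"jaw":1},
    {"dx":13,"dy":0.3,"dz":0,"roll":0,"jaw":1},
    {"dx":12,"dy":0.3,"dz":0,"roll":0,"jaw":1},
    {"dx":9,"dy":0.2,"dz":0,"roll":0,"jaw":1},
    {"dx":5,"dy":0,"dz":0,"roll":0,"jaw":1},
    {"dx":0,"dy":0,"dz":10,"roll":0,"jaw":1},
    {"dx":0,"dy":0,"dz":12,"roll":0,"jaw":1},
    {"dx":0,"dy":0,"dz":6,"roll":0,"jaw":1},
    {"dx":0,"dy":0,"dz":0,"roll":0,"jaw":1},
    {"dx":0,"dy":0,"dz":0,"roll":0,"jaw":1}
  ]
}}

```text
time_s: 8.02
ee_pos: [0.6232, 0.1309, 0.2636]
eef_rot: [-3.142, -0.0, 0.027]
force: [-0.6, -1.0, -1.9]
grip_width: 0.0238
grip_force: 50.0
```

Run:
```python
from h import *
c=snap('wrist','w4'); o=get_obs(); print(o['ee_pos'],o['eef_rot'],o['force'],o['moment'],o['grip_width'])
w=cloud(c); x,y,z=w[...,0],w[...,1],w[...,2]
for a in np.arange(.06,.22,.02):
    q=w[(z>.208)&(z<.228)&(x>.645)&(x<.69)&(y>a)&(y<a+.02)]
    if len(q): print(round(a,2),len(q),q[:,0].min(),q[:,0].max(),q[:,2].max())
ex,ey=o['ee_pos'][:2]
for lo,hi in ((-.06,0),(0,.06)):
  p=w[(x>ex+.02)&(x<ex+.08)&(y>ey+lo)&(y<ey+hi)&(z>.2315)&(z<.29)]
  for zz in (.24,.25,.26,.27):
    q=p[(abs(p[:,2]-zz)<.005)]
    if len(q): print('hook',lo,zz,q.min(0),q.max(0))
```

```text
[0.62341988 0.13084117 0.26411326] [-3.14146438e+00 -1.15894214e-03  2.69478798e-02] [-0.6897524  -0.14378409 -2.25319444] [ 0.03342335  0.00522958 -0.03867233] 0.023620982268482152
0.06 611 0.66338517293693 0.6752997186131344 0.22349575300726188
0.08 504 0.6629334529461748 0.6746647664945239 0.22379428590316378
0.1 590 0.6624246456913815 0.6741300784018917 0.22353828938923417
0.12 648 0.6618200040090005 0.6740729447102337 0.2237066309254511
0.14 649 0.6612257593010622 0.6734628506719444 0.2236412561099523
0.16 499 0.660652624642178 0.6728977930624581 0.22327539543149344
0.18 652 0.6601230103433099 0.6723555875184202 0.22333441851843686
0.2 656 0.6588811336933698 0.6718471790476885 0.22372049399347602
hook -0.06 0.24 [0.67098498 0.1015549  0.24239795] [0.67434496 0.10527832 0.24491451]
hook -0.06 0.25 [0.66962574 0.10115249 0.24514733] [0.67395302 0.10529374 0.25497809]
hook -0.06 0.26 [0.64355296 0.09957181 0.25510984] [0.67169562 0.10523388 0.26497757]
hook -0.06 0.27 [0.64696184 0.09982594 0.26501622] [0.66514684 0.10507153 0.27189399]
hook 0 0.24 [0.66999995 0.16038812 0.24308306] [0.6726675  0.1636614  0.24489892]
hook 0 0.25 [0.66776809 0.16012711 0.24513824] [0.67238754 0.16472048 0.25498544]
hook 0 0.26 [0.64357005 0.15945584 0.25502227] [0.67046853 0.16494296 0.2649483 ]
hook 0 0.27 [0.64569005 0.1596957  0.26506285] [0.66317107 0.16494385 0.27176278]
```

Run:
```python
from h import *
a=load('w3')['frame'][60:330,200:440];b=load('w4')['frame'][60:330,200:440]
im=np.hstack([a,b])[:,:,::-1]
cv2.imwrite('pics/cmp.png',cv2.resize(im,(800,450),interpolation=cv2.INTER_CUBIC))
```

```text
(no output)
```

View pics/cmp.png

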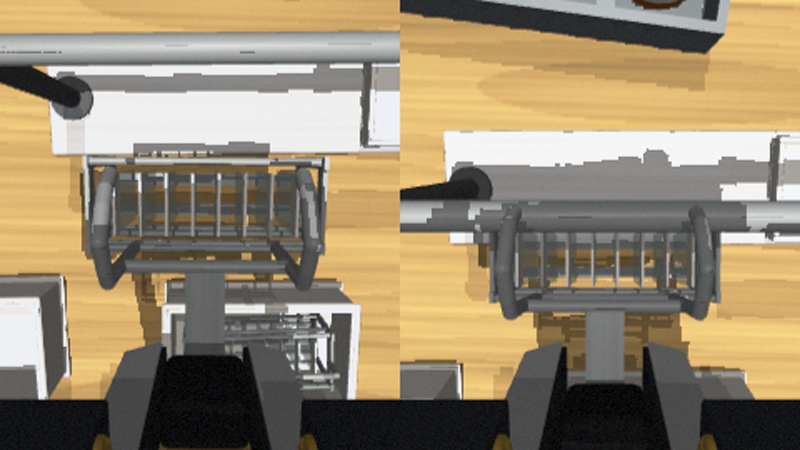

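The comparison shows the carrier has pitched in the pads. The hook tips, at (510,215) and (697,215) in the crop, lie over the rail instead of beyond it. I'll grip harder, shift forward and re-measure.

Call:
{"fn": "send_rows", "kwargs": {
  "rows": [
    {"dx":0,"dy":0,"dz":-4,"roll":0,"jaw":1},
    {"dx":0,"dy":0,"dz":-4,"roll":0,"jaw":1},
    {"dx":2,"dy":0,"dz":0,"roll":0,"jaw":1},
    {"dx":3,"dy":0,"dz":0,"roll":0,"jaw":1},
    {"dx":3,"dy":0,"dz":0,"roll":0,"jaw":1},
    {"dx":0,"dy":0,"dz":0,"roll":0,"jaw":1},
    {"dx":0,"dy":0,"dz":0,"roll":0,"jaw":1}
  ],
  "force": 60
}}

```text
time_s: 8.65
ee_pos: [0.6315, 0.1308, 0.2711]
eef_rot: [3.142, 0.001, 0.027]
force: [-0.3, 0.6, -2.8]
grip_width: 0.0235
grip_force: 60.0
```

```bash
cat > hk.py <<'E'
from h import *
import sys
c=snap('wrist',sys.argv[1]); o=get_obs(); print(o['ee_pos'],o['eef_rot'],o['force'],o['moment'],o['grip_width'])
w=cloud(c); x,y,z=w[...,0],w[...,1],w[...,2]
e=o['ee_pos']
for lo,hi in ((-.04,-.02),(.02,.04)):
  g=(x>e[0]+.005)&(x<e[0]+.08)&(y>e[1]+lo)&(y<e[1]+hi)&(z<e[2]+.03)
  for zz in np.arange(.205,.29,.005):
    q=w[g&(abs(z-zz)<.0025)]
    if len(q): print(lo,zz.round(3),len(q),(q[:,0].min()-e[0]).round(4),(q[:,0].max()-e[0]).round(4),'world',q[:,0].min().round(4),q[:,0].max().round(4))
E
python3 hk.py w5
```

```text
[0.63142298 0.13079117 0.27114244] [3.14153290e+00 4.83172402e-04 2.66170958e-02] [-0.42743373  0.63737829 -2.78388829] [-0.0050783  -0.00766998  0.04210166] 0.02360939279956284
-0.04 0.205 4 0.0097 0.0111 world 0.6411 0.6426
-0.04 0.21 5 0.0102 0.0122 world 0.6417 0.6437
-0.04 0.215 7 0.0117 0.0429 world 0.6431 0.6743
-0.04 0.22 365 0.0126 0.043 world 0.644 0.6744
-0.04 0.225 24 0.0136 0.0395 world 0.645 0.6709
-0.04 0.23 2 0.0147 0.0154 world 0.6461 0.6468
-0.04 0.235 4 0.0159 0.0164 world 0.6474 0.6478
-0.04 0.24 97 0.0121 0.0172 world 0.6436 0.6486
-0.04 0.245 13 0.0145 0.0179 world 0.6459 0.6493
-0.04 0.25 22 0.015 0.0512 world 0.6464 0.6827
-0.04 0.255 39 0.0167 0.0512 world 0.6481 0.6827
-0.04 0.26 46 0.0168 0.0501 world 0.6483 0.6815
-0.04 0.265 95 0.0167 0.049 world 0.6481 0.6804
-0.04 0.27 193 0.0176 0.046 world 0.6491 0.6774
-0.04 0.275 248 0.0242 0.0418 world 0.6556 0.6732
-0.04 0.28 66 0.0106 0.0376 world 0.6421 0.669
-0.04 0.285 18 0.0106 0.0113 world 0.6421 0.6427
0.02 0.205 4 0.0077 0.0094 world 0.6392 0.6408
0.02 0.21 4 0.009 0.0104 world 0.6405 0.6419
0.02 0.215 16 0.0102 0.0412 world 0.6416 0.6727
0.02 0.22 414 0.0109 0.0413 world 0.6423 0.6728
0.02 0.225 24 0.0122 0.0387 world 0.6436 0.6701
0.02 0.23 2 0.0136 0.0139 world 0.6451 0.6453
0.02 0.235 3 0.0147 0.0152 world 0.6462 0.6466
0.02 0.24 122 0.0106 0.0156 world 0.6421 0.647
0.02 0.245 12 0.0131 0.0166 world 0.6446 0.648
0.02 0.25 21 0.0133 0.0496 world 0.6447 0.681
0.02 0.255 39 0.0149 0.0492 world 0.6463 0.6806
0.02 0.26 50 0.0151 0.0484 world 0.6465 0.6798
0.02 0.265 91 0.0154 0.0469 world 0.6468 0.6783
0.02 0.27 204 0.016 0.0438 world 0.6475 0.6752
0.02 0.275 249 0.0095 0.0399 world 0.6409 0.6714
0.02 0.28 69 0.0095 0.0358 world 0.6409 0.6672
0.02 0.285 34 0.0095 0.0104 world 0.6409 0.6418
```

Call:
{"fn": "send_rows", "kwargs": {
  "rows": [
    {"dx":2,"dy":0,"dz":0,"roll":0,"jaw":1},
    {"dx":2.5,"dy":0,"dz":0,"roll":0,"jaw":1},
    {"dx":0,"dy":0,"dz":4,"roll":0,"jaw":1},
    {"dx":0,"dy":0,"dz":6,"roll":0,"jaw":1},
    {"dx":0,"dy":0,"dz":6,"roll":0,"jaw":1},
    {"dx":0,"dy":0,"dz":6,"roll":0,"jaw":1},
    {"dx":0,"dy":0,"dz":6,"roll":0,"jaw":1},
    {"dx":0,"dy":0,"dz":5,"roll":0,"jaw":1},
    {"dx":0,"dy":0,"dz":3,"roll":0,"jaw":1},
    {"dx":0,"dy":0,"dz":0,"roll":0,"jaw":1},
    {"dx":0,"dy":0,"dz":0,"roll":0,"jaw":1}
  ]
}}

```text
time_s: 9.62
ee_pos: [0.6359, 0.131, 0.2355]
eef_rot: [-3.142, -0.0, 0.027]
force: [0.0, 0.2, -2.6]
grip_width: 0.0237
grip_force: 60.0
```

```bash
python3 hk.py w6 | grep -v "0.27 \|0.28 "
```

```text
[0.63598373 0.1309488  0.23575726] [-3.14153741e+00 -4.40833082e-04  2.66324498e-02] [-1.10649479 -0.14182135 -2.47324845] [ 0.01047945  0.01373382 -0.03717301] 0.02366067538374346
-0.04 0.205 100 0.012 0.0175 world 0.648 0.6535
-0.04 0.21 9 0.0146 0.0179 world 0.6506 0.6539
-0.04 0.215 65 0.0146 0.0511 world 0.6506 0.6871
-0.04 0.22 546 0.0162 0.0507 world 0.6522 0.6867
-0.04 0.225 77 0.0167 0.0495 world 0.6527 0.6855
-0.04 0.23 109 0.0165 0.0489 world 0.6524 0.6849
-0.04 0.235 208 0.0183 0.0449 world 0.6543 0.6809
-0.04 0.24 247 0.0247 0.042 world 0.6607 0.678
-0.04 0.245 39 0.0104 0.0378 world 0.6464 0.6738
-0.04 0.25 18 0.0104 0.0113 world 0.6464 0.6473
-0.04 0.255 21 0.0105 0.0113 world 0.6465 0.6473
-0.04 0.26 23 0.0104 0.0114 world 0.6463 0.6474
-0.04 0.265 14 0.0104 0.0113 world 0.6464 0.6472
0.02 0.205 123 0.0106 0.0159 world 0.6466 0.6519
0.02 0.21 7 0.013 0.0167 world 0.649 0.6527
0.02 0.215 74 0.0129 0.0494 world 0.6489 0.6854
0.02 0.22 552 0.0149 0.049 world 0.6509 0.685
0.02 0.225 73 0.0147 0.0479 world 0.6507 0.6839
0.02 0.23 96 0.0155 0.0468 world 0.6515 0.6827
0.02 0.235 219 0.0166 0.0437 world 0.6526 0.6797
0.02 0.24 239 0.0095 0.0394 world 0.6455 0.6754
0.02 0.245 57 0.0092 0.0358 world 0.6452 0.6718
0.02 0.25 33 0.0092 0.01 world 0.6451 0.646
0.02 0.255 34 0.0092 0.0101 world 0.6452 0.646
0.02 0.26 39 0.0092 0.01 world 0.6451 0.646
0.02 0.265 27 0.0091 0.0101 world 0.6451 0.6461
```

Call:
{"fn": "send_rows", "kwargs": {
  "rows": [
    {"dx":0,"dy":0,"dz":2,"roll":0,"jaw":1},
    {"dx":0,"dy":0,"dz":2,"roll":0,"jaw":1},
    {"dx":0,"dy":0,"dz":2,"roll":0,"jaw":1},
    {"dx":0,"dy":0,"dz":2,"roll":0,"jaw":1},
    {"dx":0,"dy":0,"dz":0,"roll":0,"jaw":1}
  ]
}}

```text
time_s: 10.08
ee_pos: [0.6358, 0.1309, 0.2269]
eef_rot: [3.142, 0.001, 0.027]
force: [-0.4, 0.5, -2.7]
grip_width: 0.0233
grip_force: 60.0
```

Call:
{"fn": "send_rows", "kwargs": {
  "rows": [
    {"dx":-1,"dy":0,"dz":1,"roll":0,"jaw":1},
    {"dx":-1,"dy":0,"dz":1,"roll":0,"jaw":1},
    {"dx":-1,"dy":0,"dz":1,"roll":0,"jaw":1},
    {"dx":0,"dy":0,"dz":0,"roll":0,"jaw":1}
  ]
}}

```text
time_s: 10.42
ee_pos: [0.6329, 0.1309, 0.2245]
eef_rot: [3.142, -0.001, 0.027]
force: [1.2, -0.3, -2.1]
grip_width: 0.0236
grip_force: 60.0
```

Call:
{"fn": "send_rows", "kwargs": {
  "rows": [
    {"dx":-1,"dy":0,"dz":1.3,"roll":0,"jaw":1},
    {"dx":-1,"dy":0,"dz":1.3,"roll":0,"jaw":1},
    {"dx":-1,"dy":0,"dz":1.3,"roll":0,"jaw":1},
    {"dx":0,"dy":0,"dz":0,"roll":0,"jaw":1}
  ]
}}

```text
time_s: 10.75
ee_pos: [0.6319, 0.1308, 0.2232]
eef_rot: [-3.141, -0.009, 0.026]
force: [9.9, -0.7, 8.5]
grip_width: 0.0234
grip_force: 60.0
```

```bash
python3 hk.py w7 | grep -v "0.27 \|0.28 "
```

```text
[0.63192191 0.13082946 0.22326202] [-3.14095341 -0.0083893   0.02648478] [ 9.56572429 -0.43554315  9.57801075] [ 0.03173872 -2.44137192 -0.04042944] 0.023831610017504355
-0.04 0.205 32 0.0169 0.0523 world 0.6488 0.6842
-0.04 0.21 42 0.017 0.0515 world 0.6489 0.6835
-0.04 0.215 92 0.0185 0.0503 world 0.6504 0.6822
-0.04 0.22 745 0.0177 0.0482 world 0.6496 0.6801
-0.04 0.225 248 0.0204 0.0448 world 0.6523 0.6767
-0.04 0.23 210 0.0108 0.0399 world 0.6427 0.6718
-0.04 0.235 19 0.0104 0.0112 world 0.6423 0.6431
-0.04 0.24 19 0.0105 0.0112 world 0.6424 0.6431
-0.04 0.245 24 0.0103 0.0112 world 0.6423 0.6431
-0.04 0.25 25 0.0104 0.0111 world 0.6423 0.643
-0.04 0.255 1 0.0106 0.0106 world 0.6426 0.6426
0.02 0.205 33 0.0153 0.0508 world 0.6472 0.6827
0.02 0.21 44 0.0151 0.0499 world 0.6471 0.6818
0.02 0.215 88 0.0168 0.0487 world 0.6488 0.6806
0.02 0.22 754 0.0164 0.0476 world 0.6483 0.6795
0.02 0.225 245 0.0187 0.043 world 0.6507 0.675
0.02 0.23 222 0.0094 0.0387 world 0.6413 0.6706
0.02 0.235 28 0.0093 0.0321 world 0.6412 0.6641
0.02 0.24 30 0.0092 0.01 world 0.6411 0.642
0.02 0.245 37 0.009 0.01 world 0.6409 0.6419
0.02 0.25 38 0.0091 0.01 world 0.641 0.6419
0.02 0.255 8 0.0093 0.0098 world 0.6413 0.6417
```

Hooks are seated. I reduce the grip so that gravity brings the carrier plumb.

Call:
{"fn": "send_rows", "kwargs": {
  "rows": [
    {"dx":0,"dy":0,"dz":0,"roll":0,"jaw":1},
    {"dx":0,"dy":0,"dz":0,"roll":0,"jaw":1},
    {"dx":0,"dy":0,"dz":0,"roll":0,"jaw":1}
  ],
  "force": 10
}}

```text
time_s: 11.05
ee_pos: [0.6298, 0.1308, 0.2207]
eef_rot: [-3.142, -0.0, 0.027]
force: [1.6, 0.0, 1.4]
grip_width: 0.0236
grip_force: 10.0
```

Call:
{"fn": "send_rows", "kwargs": {
  "rows": [
    {"dx":-1,"dy":0,"dz":1,"roll":0,"jaw":1},
    {"dx":-1,"dy":0,"dz":1,"roll":0,"jaw":1},
    {"dx":-1,"dy":0,"dz":1,"roll":0,"jaw":1},
    {"dx":-1,"dy":0,"dz":1,"roll":0,"jaw":1},
    {"dx":0,"dy":0,"dz":1,"roll":0,"jaw":1},
    {"dx":0,"dy":0,"dz":0,"roll":0,"jaw":1}
  ],
  "force": 6
}}

```text
time_s: 11.55
ee_pos: [0.6257, 0.1307, 0.2153]
eef_rot: [3.141, 0.001, 0.027]
force: [1.7, 0.5, -0.5]
grip_width: 0.024
grip_force: 6.0
```

```bash
python3 hk.py w8 | grep -v "0.27 \|0.28 "
```

```text
[0.62568127 0.13067237 0.21531869] [3.14154260e+00 7.83898941e-04 2.67040837e-02] [ 0.80070249  0.41082312 -0.86640077] [ 0.05164931 -0.20452617 -0.02598139] 0.024156499713585453
-0.04 0.205 36 0.0267 0.0615 world 0.6524 0.6872
-0.04 0.21 58 0.0262 0.0611 world 0.6519 0.6867
-0.04 0.215 157 0.0249 0.0593 world 0.6505 0.685
-0.04 0.22 855 0.0264 0.0571 world 0.6521 0.6828
-0.04 0.225 306 0.0106 0.0518 world 0.6363 0.6775
-0.04 0.23 177 0.0106 0.0463 world 0.6363 0.672
-0.04 0.235 23 0.0103 0.0114 world 0.636 0.637
-0.04 0.24 28 0.0104 0.0113 world 0.6361 0.637
-0.04 0.245 13 0.0103 0.0115 world 0.636 0.6372
0.02 0.205 36 0.0253 0.0599 world 0.651 0.6855
0.02 0.21 58 0.025 0.0594 world 0.6507 0.6851
0.02 0.215 136 0.0231 0.0576 world 0.6487 0.6833
0.02 0.22 849 0.0095 0.0555 world 0.6352 0.6812
0.02 0.225 307 0.0094 0.0507 world 0.6351 0.6764
0.02 0.23 200 0.0091 0.0446 world 0.6348 0.6703
0.02 0.235 35 0.0091 0.01 world 0.6348 0.6357
0.02 0.24 40 0.009 0.01 world 0.6346 0.6357
0.02 0.245 25 0.0092 0.0104 world 0.6349 0.6361
```

Plumb again with the hooks over the rail. Now I slide it.

Call:
{"fn": "send_rows", "kwargs": {
  "rows": [
    {"dx":0,"dy":3,"dz":0,"roll":0,"jaw":1},
    {"dx":0,"dy":6,"dz":0,"roll":0,"jaw":1},
    {"dx":0,"dy":9,"dz":0,"roll":0,"jaw":1},
    {"dx":0,"dy":9,"dz":0,"roll":0,"jaw":1},
    {"dx":0,"dy":9,"dz":0,"roll":0,"jaw":1},
    {"dx":0,"dy":9,"dz":0,"roll":0,"jaw":1},
    {"dx":0,"dy":9,"dz":0,"roll":0,"jaw":1},
    {"dx":0,"dy":9,"dz":0,"roll":0,"jaw":1},
    {"dx":0,"dy":7,"dz":0,"roll":0,"jaw":1},
    {"dx":0,"dy":4,"dz":0,"roll":0,"jaw":1},
    {"dx":0,"dy":0,"dz":0,"roll":0,"jaw":1}
  ],
  "force": 15
}}

```text
time_s: 12.52
ee_pos: [0.6279, 0.0558, 0.2155]
eef_rot: [3.141, 0.0, 0.026]
force: [0.1, 0.2, -2.2]
grip_width: 0.0243
grip_force: 15.0
```

```bash
python3 hk.py w9 | grep "\[\| 0.21 \|0.23 "
python3 - <<'E'
from h import *
for n in ('w9','w8'):
  w=cloud(load(n)); x,y,z=w[...,0],w[...,1],w[...,2]
  p=w[(z>.015)&(z<.03)&(abs(x-.67)<.06)&(y<.08)&(y>-.2)]
  if len(p): print(n,len(p),p.min(0),p.max(0),cv2.minAreaRect((p[:,:2]*1000).astype(np.float32)))
for n in ('t0','s0'):
  w=cloud(load(n)); x,y,z=w[...,0],w[...,1],w[...,2]
  p=w[(z>.017)&(z<.026)&(abs(x-.67)<.045)&(y<.08)&(y>-.16)]; print(n,len(p),np.percentile(p[:,1],[0,2,5,50,95,98,100]))
E
```

```text
[0.62782976 0.0563456  0.21545791] [-3.14157849e+00  2.66325711e-04  2.61630182e-02] [ 0.13803536  0.19270009 -2.431761  ] [-0.01480543  0.1256984   0.01200734] 0.02383684803815151
-0.04 0.21 49 0.0553 0.0611 world 0.6831 0.6889
-0.04 0.23 24 0.0106 0.0112 world 0.6384 0.6391
0.02 0.21 59 0.025 0.0595 world 0.6529 0.6873
0.02 0.23 196 0.0092 0.0447 world 0.637 0.6725
w9 618 [ 0.65888897 -0.12288661  0.01501401] [0.7089263  0.01780383 0.02999982] ((682.6260375976562, -52.686729431152344), (49.215457916259766, 139.90940856933594), 1.5214420557022095)
w8 865 [ 0.6573702  -0.12334635  0.0150013 ] [0.70883934 0.01803091 0.02999907] ((683.162353515625, -52.77196502685547), (49.052494049072266, 140.92466735839844), 1.0436629056930542)
t0 169 [-0.15587392 -0.12119526 -0.11860248 -0.04980198  0.01577106  0.02050586
  0.06219532]
s0 333 [-0.12688115 -0.12571829 -0.12503911 -0.05594797  0.0119703   0.01330198
  0.0151855 ]
```

Call:
{"fn": "send_rows", "kwargs": {
  "rows": [
    {"dx":0,"dy":4,"dz":0.8,"roll":0,"jaw":1},
    {"dx":0,"dy":8,"dz":0,"roll":0,"jaw":1},
    {"dx":0,"dy":12,"dz":0,"roll":0,"jaw":1},
    {"dx":0,"dy":13,"dz":0,"roll":0,"jaw":1},
    {"dx":0,"dy":14,"dz":0,"roll":0,"jaw":1},
    {"dx":0,"dy":14,"dz":0,"roll":0,"jaw":1},
    {"dx":0,"dy":13,"dz":0,"roll":0,"jaw":1},
    {"dx":0,"dy":12,"dz":0,"roll":0,"jaw":1},
    {"dx":0,"dy":9,"dz":0,"roll":0,"jaw":1},
    {"dx":0,"dy":7,"dz":0,"roll":0,"jaw":1},
    {"dx":0,"dy":4,"dz":0,"roll":0,"jaw":1},
    {"dx":0,"dy":0,"dz":0,"roll":0,"jaw":1}
  ],
  "force": 15
}}

```text
time_s: 13.57
ee_pos: [0.6309, -0.0543, 0.2148]
eef_rot: [3.141, -0.0, 0.026]
force: [2.6, -1.5, 0.6]
grip_width: 0.0239
grip_force: 15.0
```

```bash
python3 hk.py w10 | grep "\[\| 0.205 \| 0.21 \|0.23 "
python3 - <<'E'
from h import *
for n in ('w10',):
  w=cloud(load(n)); x,y,z=w[...,0],w[...,1],w[...,2]
  p=w[(z>.015)&(z<.03)&(abs(x-.67)<.06)&(y<.08)&(y>-.2)]
  if len(p): print(n,len(p),p.min(0),p.max(0),cv2.minAreaRect((p[:,:2]*1000).astype(np.float32)))
  p=w[(z>.135)&(z<.155)&(abs(x-.67)<.04)&(y<.03)&(y>-.12)]; print('basket top',len(p),p.min(0),p.max(0))
E
```

```text
[ 0.63088101 -0.0538036   0.21478091] [ 3.14090087e+00 -1.86825802e-04  2.60632955e-02] [ 2.70761361 -1.82280255 -0.46729947] [-0.33119035 -0.49768613 -0.12894787] 0.024020131748138617
-0.04 0.205 21 0.058 0.0616 world 0.6889 0.6924
-0.04 0.21 49 0.0563 0.0611 world 0.6871 0.692
-0.04 0.23 23 0.0105 0.0112 world 0.6414 0.6421
0.02 0.205 24 0.057 0.06 world 0.6879 0.6909
0.02 0.21 45 0.0557 0.0595 world 0.6866 0.6904
0.02 0.23 26 0.0092 0.0102 world 0.6401 0.6411
w10 346 [ 0.671928   -0.12207349  0.01501046] [0.70916963 0.01684279 0.02999533] ((689.6061401367188, -52.885154724121094), (35.71400833129883, 138.91583251953125), 1.5130349397659302)
basket top 1550 [ 0.66979737 -0.10283772  0.13504626] [ 0.69772379 -0.00225763  0.14750784]
```

Basket centre y is -0.0526 and dish centre y is -0.0527. Now I ease the grip and open slowly.

Call:
{"fn": "send_rows", "kwargs": {
  "rows": [
    {"dx":-0.5,"dy":0,"dz":0,"roll":0,"jaw":1},
    {"dx":-0.5,"dy":0,"dz":0,"roll":0,"jaw":1},
    {"dx":0,"dy":0,"dz":0,"roll":0,"jaw":1},
    {"dx":0,"dy":0,"dz":0,"roll":0,"jaw":1}
  ],
  "force": 3
}}

```text
time_s: 13.95
ee_pos: [0.6298, -0.0529, 0.2148]
eef_rot: [-3.142, 0.0, 0.027]
force: [2.2, -0.2, 0.3]
grip_width: 0.0239
grip_force: 3.0
```

Call:
{"fn": "send_rows", "kwargs": {
  "rows": [
    {"dx":0,"dy":0,"dz":0,"roll":0,"jaw":0.45},
    {"dx":0,"dy":0,"dz":0,"roll":0,"jaw":0.42},
    {"dx":0,"dy":0,"dz":0,"roll":0,"jaw":0.38},
    {"dx":0,"dy":0,"dz":0,"roll":0,"jaw":0.3},
    {"dx":0,"dy":0,"dz":0,"roll":0,"jaw":0.2},
    {"dx":0,"dy":0,"dz":0,"roll":0,"jaw":0.1},
    {"dx":0,"dy":0,"dz":0,"roll":0,"jaw":0},
    {"dx":0,"dy":0,"dz":0,"roll":0,"jaw":0},
    {"dx":0,"dy":0,"dz":0,"roll":0,"jaw":0}
  ]
}}

```text
time_s: 14.7
ee_pos: [0.6298, -0.0533, 0.2148]
eef_rot: [-3.142, -0.0, 0.027]
force: [0.3, -0.6, 0.6]
grip_width: 0.0472
grip_force: 0.0
```

```bash
python3 hk.py w11 | grep "\[\| 0.205 \| 0.21 \|0.23 "
python3 - <<'E'
from h import *
w=cloud(load('w11')); x,y,z=w[...,0],w[...,1],w[...,2]
p=w[(z>.135)&(z<.155)&(abs(x-.67)<.04)&(y<.03)&(y>-.12)]; print('basket top',len(p),p.min(0),p.max(0))
E
```

```text
[ 0.62979913 -0.05327034  0.21473368] [-3.14156842e+00  5.19067218e-05  2.66573539e-02] [0.15515839 0.29238056 0.79657383] [0.01240934 0.10104593 0.0027646 ] 0.04653982604005256
-0.04 0.205 31 0.0599 0.0635 world 0.6897 0.6933
-0.04 0.21 46 0.0587 0.0626 world 0.6885 0.6924
-0.04 0.23 106 0.0054 0.0119 world 0.6352 0.6417
0.02 0.205 30 0.0585 0.0619 world 0.6883 0.6917
0.02 0.21 43 0.0567 0.061 world 0.6865 0.6908
0.02 0.23 102 0.005 0.01 world 0.6348 0.6398
basket top 1516 [ 0.66988926 -0.10112913  0.13506345] [ 6.97924954e-01 -5.12056878e-04  1.46363260e-01]
```

Call:
{"fn": "send_rows", "kwargs": {
  "rows": [
    {"dx":0,"dy":0,"dz":-2,"roll":0,"jaw":-0.2},
    {"dx":0,"dy":0,"dz":-6,"roll":0,"jaw":-0.2},
    {"dx":0,"dy":0,"dz":-10,"roll":0,"jaw":-0.2},
    {"dx":0,"dy":0,"dz":-15,"roll":0,"jaw":-0.2},
    {"dx":0,"dy":0,"dz":-20,"roll":0,"jaw":-0.2},
    {"dx":0,"dy":0,"dz":-25,"roll":0,"jaw":-0.2},
    {"dx":0,"dy":0,"dz":-25,"roll":0,"jaw":-0.2},
    {"dx":-20,"dy":0,"dz":-20,"roll":0,"jaw":-0.2},
    {"dx":-30,"dy":0,"dz":0,"roll":0,"jaw":-0.2},
    {"dx":-30,"dy":0,"dz":0,"roll":0,"jaw":-0.2},
    {"dx":-30,"dy":0,"dz":0,"roll":0,"jaw":-0.2},
    {"dx":0,"dy":0,"dz":0,"roll":0,"jaw":-0.2}
  ]
}}

```text
time_s: 15.75
ee_pos: [0.5165, -0.0562, 0.3399]
eef_rot: [3.141, -0.002, 0.026]
force: [1.1, 0.4, 2.1]
grip_width: 0.0566
grip_force: 0.0
```

Call:
{"fn": "send_rows", "kwargs": {
  "rows": [
    {"dx":0,"dy":0,"dz":0,"roll":0,"jaw":-0.2},
    {"dx":0,"dy":0,"dz":0,"roll":0,"jaw":-0.2},
    {"dx":0,"dy":0,"dz":0,"roll":0,"jaw":-0.2},
    {"dx":0,"dy":0,"dz":0,"roll":0,"jaw":-0.2},
    {"dx":0,"dy":0,"dz":0,"roll":0,"jaw":-0.2},
    {"dx":0,"dy":0,"dz":0,"roll":0,"jaw":-0.2},
    {"dx":0,"dy":0,"dz":0,"roll":0,"jaw":-0.2},
    {"dx":0,"dy":0,"dz":0,"roll":0,"jaw":-0.2},
    {"dx":0,"dy":0,"dz":0,"roll":0,"jaw":-0.2},
    {"dx":0,"dy":0,"dz":0,"roll":0,"jaw":-0.2},
    {"dx":0,"dy":0,"dz":0,"roll":0,"jaw":-0.2},
    {"dx":0,"dy":0,"dz":0,"roll":0,"jaw":-0.2}
  ]
}}

```text
time_s: 16.75
ee_pos: [0.5198, -0.0562, 0.3378]
eef_rot: [3.142, -0.0, 0.027]
force: [-0.8, -0.2, -0.2]
grip_width: 0.0567
grip_force: 0.0
```

Run:
```python
from h import *
for n in ('w12','w13'):
  w=cloud(snap('wrist',n)); x,y,z=w[...,0],w[...,1],w[...,2]
  p=w[(z>.13)&(z<.155)&(abs(x-.67)<.05)&(y<.03)&(y>-.12)]; print('basket top',len(p),p.min(0),p.max(0))
  p=w[(z>.235)&(z<.265)&(abs(x-.63)<.025)&(y<.0)&(y>-.1)]; print('grip',len(p),np.median(p,0),p.min(0),p.max(0))
s=snap('scene','s3')
a=s['frame'][180:420,230:550][:,:,::-1]
b=load(n)['frame'][:,:,::-1]
cv2.imwrite('pics/fin.png',np.vstack([cv2.resize(a,(400,300),interpolation=cv2.INTER_CUBIC),cv2.resize(b,(400,300))]).reshape(600,400,3))
```

```text
basket top 816 [ 0.65521011 -0.10158365  0.13002569] [ 0.68849714 -0.00133694  0.15488853]
grip 834 [ 0.62785721 -0.05237377  0.25377746] [ 0.6219153  -0.06419793  0.23542205] [ 0.63613381 -0.04052439  0.25663814]
basket top 813 [ 0.65511346 -0.10155545  0.13002459] [ 0.68851801 -0.00135852  0.15478948]
grip 831 [ 0.62787354 -0.05239915  0.25374425] [ 0.62188875 -0.06415528  0.23518494] [ 0.63610809 -0.04055153  0.25616472]
```

View pics/fin.png

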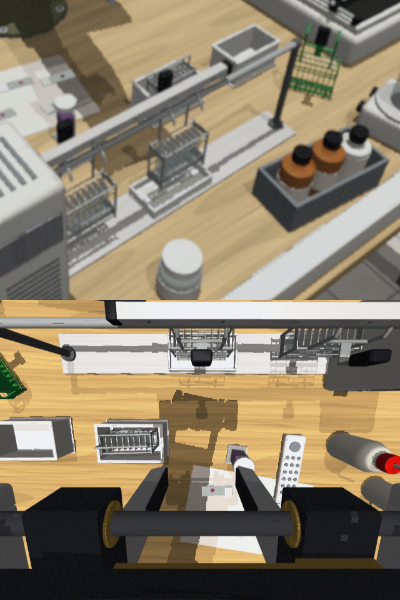

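The carrier hangs still and plumb on the rail over the drip dish, at (170,160) in the scene crop. The other carrier and the other things are where they were, and the robot is clear.

```bash
python3 -c "
from station import *
print(hand_in())"
```

```text
the job is handed in; nothing more can be done
None
```

The carrier hangs still and plumb on the rail, within about 2 mm of centred over the drip dish. The other carrier and everything else look untouched, and I handed the job in at about 17 s of the 51 s allowed; no verdict came back.

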